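Tug test of the plugs in a manifold

TASK

Tug-test the three blanking plugs in the bench manifold: draw each one straight up until its collet bites, pull against the bite with about 20 N, at least 17 and never more than 25, and let it go. One of the three is not held by its collet and comes straight out: put that plug in the steel tray, and leave the vials and the marker where they are.

Things in the scene. Friction and masses are not known exactly. Their poses are not given: they have to be found in the camera images.
- manifold: aluminium block 56 x 168 x 40 mm (x, y, z) with a low foot at each end (214 mm over the feet), fixed to the bench. Origin at the centre of its underside; y along the row of three ports, which stand 52 mm apart, the middle one at the block's centre; brass side outlets on its -x face.
- plug_1_grip (a point): grip of a blanking plug: an upright black hexagonal prism, 20 mm across flats (two flats face along x of the manifold) and 42 mm tall, on a steel stem 14 mm in diameter and 34 mm long that stands in a port. The point is on the plug's axis, 18 mm below its top and 24 mm above the lower edge of the black grip; z along the plug. 1 to 11 mm of stem show below that edge at the start. All three plugs look alike.
- plug_2_grip (a point): grip of a blanking plug: an upright black hexagonal prism, 20 mm across flats (two flats face along x of the manifold) and 42 mm tall, on a steel stem 14 mm in diameter and 34 mm long that stands in a port. The point is on the plug's axis, 18 mm below its top and 24 mm above the lower edge of the black grip; z along the plug. 1 to 11 mm of stem show below that edge at the start. All three plugs look alike.
- plug_3_grip (a point): grip of a blanking plug: an upright black hexagonal prism, 20 mm across flats (two flats face along x of the manifold) and 42 mm tall, on a steel stem 14 mm in diameter and 34 mm long that stands in a port. The point is on the plug's axis, 18 mm below its top and 24 mm above the lower edge of the black grip; z along the plug. 1 to 11 mm of stem show below that edge at the start. All three plugs look alike.
- port_1: port of the manifold, a grey collet with a collar 29 mm in diameter, the top 42 to 47 mm above the bench. Origin on the port's axis 4 mm below the collar's top; z up. The plug of the same number stands in it. In two of the ports (any two) the collet holds: pulled up, the plug drags at 9 to 12 N for 2 to 8 mm (it differs and cannot be seen beforehand), then bites and stops, and stays there.
- port_2: port of the manifold, a grey collet with a collar 29 mm in diameter, the top 42 to 47 mm above the bench. Origin on the port's axis 4 mm below the collar's top; z up. The plug of the same number stands in it. Of a port that holds: pulled on after the bite, plug and collet shift up together, 1 mm for each 5 N of pull above about 16 N, and stay shifted.
- port_3: port of the manifold, a grey collet with a collar 29 mm in diameter, the top 42 to 47 mm above the bench. Origin on the port's axis 4 mm below the collar's top; z up. The plug of the same number stands in it. Of the one port, any of the three, that does not hold: its plug (about 30 to 65 g) comes up freely by its weight alone, and raised 30 mm it is clear of the port.
- tray: open square steel tray 115 x 115 mm, 22 mm high, walls and floor 4 mm thick, fixed to the bench. Origin at the centre of its underside.
- oil_vial: glass vial with black cap, 25 mm in diameter, 62 mm tall, standing; origin at the centre of its underside. Not to be disturbed.
- sample_vial: glass vial with black cap, 27 mm in diameter, 56 mm tall, standing; origin at the centre of its underside. Not to be disturbed.
- marker: marker pen 130 mm long, 13 mm thick, lying; origin at the middle of its underside, x along the pen. Not to be disturbed.
Mind the look-alikes: they are no part of the job. Leave any orange look-alike of the part that bears plug_3_grip alone.

How it is judged:
At the end, for the whole second after the job is handed in: Both collets that hold have been pulled with at least about 17 N and so stand shifted up by more than 0.2 mm, and the plug that came out rests in the tray (its grip point within 55 mm of the tray's middle along each of the tray's sides and less than 68 mm above the bench) (distance of each of port_1, port_2 from where it was at the start of the episode above 0.0002 m and x of plug_3_grip in the frame of tray between -0.055 and 0.055 m and y of plug_3_grip in the frame of tray between -0.055 and 0.055 m and height (world z) of plug_3_grip below 0.068 m and linear speed of plug_3 below 0.02 m/s); the robot touches nothing.
It fails at once if a plug held by its collet is pulled with more than 25 N (port_1 raised by more than 2.0 mm) (distance of port_1 from where it was at the start of the episode above 0.002 m).
It fails at once if a plug held by its collet is pulled with more than 25 N (port_2 raised by more than 2.0 mm) (distance of port_2 from where it was at the start of the episode above 0.002 m).
It fails at once if the oil vial is moved more than 20 mm (distance of oil_vial from where it was at the start of the episode above 0.02 m).
It fails at once if the sample vial is moved more than 20 mm (distance of sample_vial from where it was at the start of the episode above 0.02 m).
It fails at once if the marker is moved more than 20 mm (distance of marker from where it was at the start of the episode above 0.02 m).
It also fails if it takes over 64 s, if anything falls off the work surface, if the arm or the gripper's body presses on something with over 40 N, if the wrist force passes 120 N, or if a joint passes its speed limit or range.

ROBOT

A 6-joint arm with a two-finger parallel gripper is mounted at the origin on a cart in front of the work surface, level with it; the furniture and walls round the work are solid. World frame = base frame: x ahead of the robot, y to its left, z up, the work surface at z = 0. Lengths are in m, angles in rad, forces in N, time in s.
With the tool pointing down it reaches from about 0.275 to 1 m from the base axis. Payload 8.4 kg.
Tool frame: the origin (TCP) lies on the centre line of the jaws, within the pads' length; the fingertips stand 11 mm ahead of it and the grasp point (between the pads) lies 8 mm behind it; z points along the fingers, y is the line along which they close (so a half turn about z gives the same grasp; the last joint's range is limited). The gripper opens to 85 mm and grips with 20 to 120 N. Pads are 22 mm wide; open, the fingers measure 114 mm over their backs; the gripper's body (76 mm by 85 mm) begins 54 mm behind the grasp point. The pads swing forward as they close: fully open they stand 13 mm farther back than shut.
Start: joints at [1.345, 0.353, 1.633, -0, 1.155, -0.002], TCP at [0.139, 0.609, 0.242] pointing down, gripper open.
Joint ranges: [-2.63, 2.63], [-0.92, 2.1], [0.06, 2.66], [-1.3, 4.44], [0, 2.69], [-3.02, 3.02]. Speed limits (rad/s): [2.22, 2.22, 2.79, 3.14, 3.14, 3.14].

INTERFACE

Orientations are given as [roll, pitch, yaw] about the fixed x, y, z axes, in that order (R = Rz(yaw) Ry(pitch) Rx(roll)).
In Python, from workcell import sensors, viewer, r gives the robot as it stands.
- The arm moves only by the tool apply_moves, never from a script. Its argument "rows" is a list of rows, each an object of numbers: "fingers": the opening in per cent of the stroke, from 0 (shut) to 100 (fully open); "dx", "dy", "dz": the shift along the tool's x, y, z normalised to -1 to 1, where 1 is 0.4 m; "yaw": the turn about the tool's z normalised to -1 to 1, where 1 is 180 degrees. In form: [{"fingers": .., "dx": .., "dy": .., "dz": .., "yaw": ..}, ...]. A call has 1 to 10 rows; each row is the pose to reach, as a shift and turn from the pose commanded when the call began, along the tool's axes at that moment, turning the shorter way round; what a row does not reach only later rows make up. A row lasts 1/12 s, in which the tool goes at most 41.7 mm and 7.16 degrees, less where a joint would pass 70% of its speed; a pose out of reach is approached as far as the arm can. A call with a number of a shift or a turn outside -1 to 1 is refused whole. A call with a gripper value outside its range is refused whole. The fingers move at their own pace and stop on an object; "force" is the grip in N (left out, the last holds). Time passes only in rows, so rows that repeat a pose let the fingers close. It gives the time, the measured TCP pose, the force, the opening and the grip force at its end, in the units of the state.
- sensors.state(): the state, without advancing time (a new reading comes with each control period).
- viewer.camera(name): name is "scene" or "top" or "wrist"; returns a dict with "pixels" (420x560x3 uint8, blue, green, red), "camera_matrix" (3x3 intrinsics, pixels), "position" and "attitude" of the camera in the world; the wrist camera has in their place "hand_eye" (4x4, takes a point from camera to tool coordinates, whose origin is the TCP and whose axes are the flange's). Camera axes: x right, y up, looking along -z (the intrinsics and any distortion apply to the point x, -y, -z); pixel columns grow to the right and rows downward; lengths in m; the calibration is good to about 2 mm. A picture is of the moment at which its call begins: read the wrist's pose just before it. There is no depth.
- r.close_job(): hands the job in; it is judged then, once.
The state is a dict: "time_s": time; "joint_positions": joint angles; "joint_vel": joint speeds; "joint_efforts": joint torques, N m; "position": TCP position; "ee_rot": TCP orientation; "force": force on the tool from outside, world axes, zero at the start; "torque": the same for the moment, N m; "opening": finger opening in m; "grasp_force": force on a finger pad.
Only numpy, scipy, OpenCV 4.12 (cv2) and the standard library are available. Lean on these libraries where they do the work, as an engineer would, in place of code of your own. Each camera call takes 0.05 s, during which the arm holds its last target. There are 200 camera calls.

## Working session

There is one attempt and no reset: what is moved stays moved. The work goes in short steps, Python scripts to look and compute and a tool call to move; the robot and the scene stay as the last step left them, time stands still between calls to the robot, and variables do not carry over. Pictures are saved under pics/ and viewed, at most 10 in all, crops included, and the job is handed in when it is done.

Besides the shell and the picture viewer there is one more tool, called after "Emit:" as name(argument=value, ...) on one line, values as JSON. apply_moves: Moves the arm, as the interface text tells. Its arguments: {"type":"object","properties":{"rows":{"type":"array"},"force":{"type":"number"}},"required":["rows"]}

```bash
mkdir -p pics
cat > h.py <<'E'
import numpy as np, cv2
from workcell import sensors, viewer, r
def snap(n,f=None):
    c=viewer.camera(n)
    if f: cv2.imwrite('pics/'+f,c["pixels"])
    return c
E
python3 - <<'E'
from h import *
a=snap("scene","s1.png");b=snap("top","t1.png")
for c in(a,b): print({k:np.array(v).round(4).tolist() for k,v in c.items() if k!="pixels"})
print(sensors.state())
E
```

```text
{'camera_matrix': [[415.9566, 0.0, 274.7839], [0.0, 415.9566, 210.8981], [0.0, 0.0, 1.0]], 'position': [-0.025, -0.1413, 0.569], 'attitude': [0.9425, -0.0162, -0.9493]}
{'camera_matrix': [[397.2257, 0.0, 279.8665], [0.0, 397.2257, 211.1604], [0.0, 0.0, 1.0]], 'position': [0.4658, 0.2698, 0.9348], 'attitude': [0.0867, -0.0185, -1.5476]}
{'time_s': 0.1, 'joint_positions': array([ 1.34459455e+00,  3.53604088e-01,  1.63406089e+00, -2.26432795e-05,
        1.15522621e+00, -2.42207051e-03]), 'joint_vel': array([-4.29990057e-04, -1.81394045e-03, -2.19552398e-03, -4.29683009e-04,
       -1.06159601e-03,  7.75454081e-05]), 'joint_efforts': array([-6.75103802e-04, -6.06356692e+01, -3.42820144e+01,  7.16656132e-06,
        3.97696989e-03, -3.34274023e-05]), 'position': array([0.13862287, 0.60899782, 0.24162054]), 'ee_rot': array([-3.14029407e+00,  1.75589411e-05,  2.91782212e+00]), 'force': array([-1.04081487,  0.30131945, -0.12706525]), 'torque': array([0.03298774, 0.0014537 , 0.02008491]), 'grasp_force': 0.0, 'opening': 0.08540254828474636}
```

View pics/s1.png

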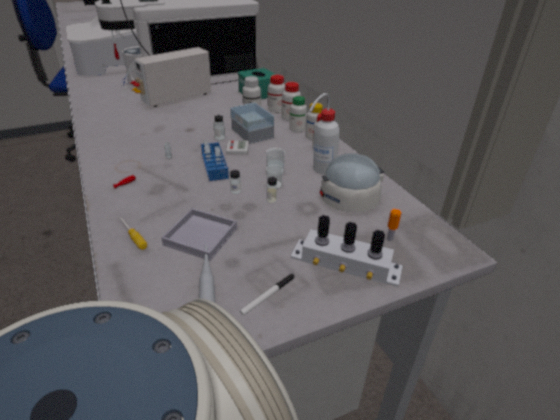

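View pics/t1.png

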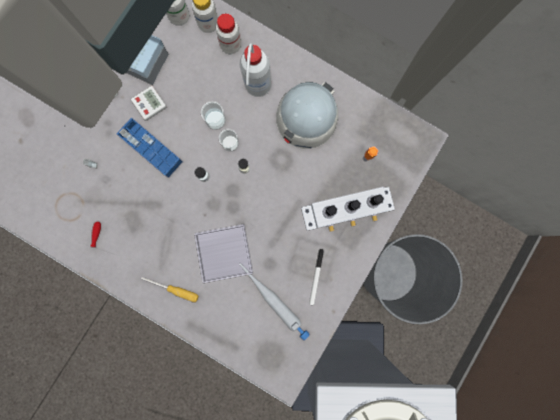

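The scene view shows three black plugs at (323,228), (350,235) and (377,242), with brass outlets in front of them. The orange look-alike is at (394,220), the tray at (200,233), the marker at (268,293), and the vials at (235,181) and (272,189). In the top view the plugs are at (331,211), (354,205) and (376,200), the orange one at (372,152), and the tray at (224,253). Other black things that could be mistaken for a plug are the vial caps at top (201,174) and (243,165), and the marker cap at (319,260). I choose the three black prisms standing in the white block.

```bash
cat >> h.py <<'E'
from scipy.spatial.transform import Rotation as Ro
def ray(c,uv):
    K=c["camera_matrix"];R=Ro.from_euler('xyz',c["attitude"]).as_matrix()
    d=np.linalg.inv(K)@[uv[0],uv[1],1.]; return np.array(c["position"]),R@[d[0],-d[1],-d[2]]
def plane(c,uv,z):
    p,d=ray(c,uv); return p+d*(z-p[2])/d[2]
def proj(c,X):
    R=Ro.from_euler('xyz',c["attitude"]).as_matrix(); v=R.T@(np.array(X)-c["position"])
    q=np.array(c["camera_matrix"])@[v[0],-v[1],-v[2]]; return q[:2]/q[2]
def tri(c1,u1,c2,u2):
    p,d=ray(c1,u1);q,e=ray(c2,u2)
    s=np.linalg.lstsq(np.c_[d,-e],q-p,rcond=None)[0]; A=p+d*s[0];B=q+e*s[1]
    return (A+B)/2,np.linalg.norm(A-B)
E
python3 - <<'E'
from h import *
a=snap("scene");b=snap("top")
A=cv2.resize(a["pixels"][205:285,285:415],None,fx=6,fy=6,interpolation=cv2.INTER_CUBIC)
B=cv2.resize(b["pixels"][140:240,290:410],None,fx=6,fy=6,interpolation=cv2.INTER_CUBIC)
cv2.imwrite('pics/a2.png',A);cv2.imwrite('pics/b2.png',B)
for n,c,box in(("scene",a,(205,265,300,400)),("top",b,(180,225,315,395))):
    m=np.zeros(c["pixels"].shape[:2],np.uint8);y0,y1,x0,x1=box
    m[y0:y1,x0:x1]=(c["pixels"].max(2)[y0:y1,x0:x1]<60)
    N,_,st,ce=cv2.connectedComponentsWithStats(m)
    for s,e in zip(st[1:],ce[1:]):
        if s[4]>20: print(n,s,e.round(1))
# feature corners: tray (top view, rim)
for uv in [(195,235),(240,225),(252,270),(206,281)]: print('tray',plane(b,uv,.022).round(3))
for uv in [(304,208),(389,188),(394,208),(309,228)]: print('mani',plane(b,uv,.01).round(3))
for n,u in(('orange',(372,152)),('v1',(201,174)),('v2',(243,165)),('mk',(319,255)),('mk2',(314,303))): print(n,plane(b,u,.05 if n[0]in'vo' else .01).round(3))
E
```

```text
scene [318 216  11  22 208] [323.1 226.3]
scene [344 222  13  23 225] [349.7 233.4]
scene [371 231  14  23 243] [377.  241.5]
top [370 196  13   9  79] [375.6 200. ]
top [348 201  12   9  81] [353.3 204.9]
top [326 206  10  10  76] [330.5 210.5]
tray [0.486 0.447 0.022]
tray [0.511 0.346 0.022]
tray [0.41  0.315 0.022]
tray [0.383 0.418 0.022]
mani [0.555 0.198 0.01 ]
mani [ 0.608 -0.002  0.01 ]
mani [ 0.561 -0.014  0.01 ]
mani [0.509 0.186 0.01 ]
orange [0.683 0.049 0.05 ]
v1 [0.622 0.434 0.05 ]
v2 [0.645 0.341 0.05 ]
mk [0.447 0.161 0.01 ]
mk2 [0.337 0.171 0.01 ]
```

View pics/a2.png

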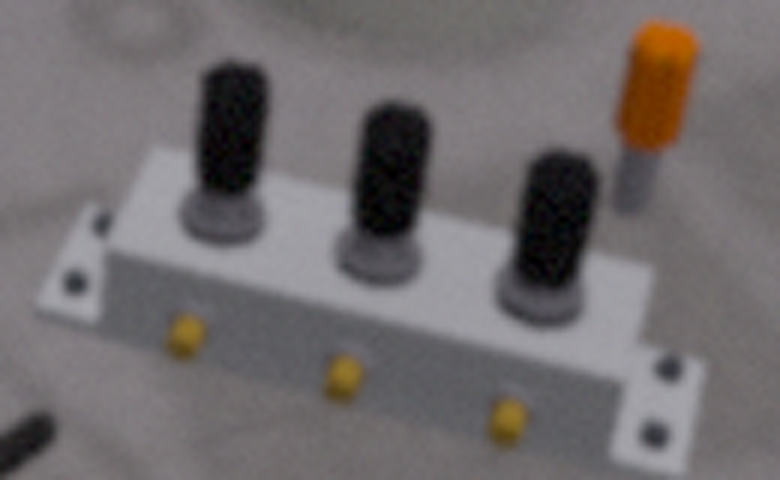

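View pics/b2.png

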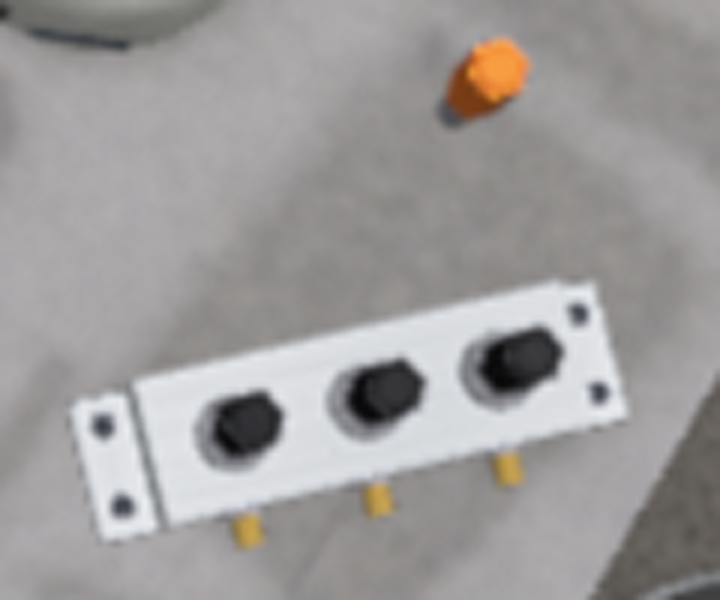

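The crops confirm three black prisms in grey collars on the block. In the top view their collars are at about (329.5,212), (351.5,206) and (373,201). The orange look-alike stands apart on the bench.

Run:
```python
from h import *
a=snap("scene");b=snap("top")
col=[(329.5,212),(351.5,206.3),(373.3,201.3)]
tt=[(333,209.2),(356.2,203.3),(379.2,197.5)]
ts=[(324.2,217),(351,223.7),(378.7,232)]
for i in range(3):
    X=tri(b,tt[i],a,ts[i]); print('collar',plane(b,col[i],.044).round(4),'top',X[0].round(4),round(X[1],4))
# top-view black centroid ~ mid between top & bottom, z~.075
for u in[(330.5,210.5),(353.3,204.9),(375.6,200)]: print('blackmid',plane(b,u,.07).round(4))
c=lambda x,y:(x/6+290,y/6+140)
for n,p in(('TL',(70,405)),('BL',(103,540)),('TR',(597,283)),('BR',(628,413))): print(n,plane(b,c(*p),.006).round(4))
P=[plane(b,c(*p),.04) for p in((135,380),(565,280),(165,525))]
print('block',[p.round(4) for p in P], np.linalg.norm(P[1]-P[0]),np.linalg.norm(P[2]-P[0]))
# tray outline
px=b["pixels"]; cv2.imwrite('pics/tr.png',cv2.resize(px[215:300,180:310],None,fx=6,fy=6))
c=snap("wrist"); print({k:np.array(v).round(4).tolist() for k,v in c.items() if k!="pixels"})
```

```text
collar [0.5445 0.1431 0.044 ] top [0.5459 0.1434 0.0987] 0.0004
collar [0.5587 0.0934 0.044 ] top [0.5599 0.0938 0.097 ] 0.0003
collar [0.5713 0.0439 0.044 ] top [0.5741 0.0436 0.0923] 0.0001
blackmid [0.5455 0.1447 0.07  ]
blackmid [0.5591 0.0946 0.07  ]
blackmid [0.5712 0.0455 0.07  ]
TL [0.5568 0.2034 0.006 ]
BL [0.5043 0.1896 0.006 ]
TR [ 0.6105 -0.0042  0.006 ]
BR [ 0.5592 -0.0164  0.006 ]
block [array([0.5636, 0.1814, 0.04  ]), array([0.606 , 0.0181, 0.04  ]), array([0.5091, 0.1693, 0.04  ])] 0.16877489285585265 0.05590576475712427
{'camera_matrix': [[334.3177, 0.0, 280.6856], [0.0, 334.3177, 207.6707], [0.0, 0.0, 1.0]], 'hand_eye': [[-0.0011, 0.954, 0.2997, 0.0768], [1.0, 0.0012, -0.0, -0.0003], [-0.0004, 0.2997, -0.954, -0.1299], [0.0, 0.0, 0.0, 1.0]]}
```

View pics/tr.png

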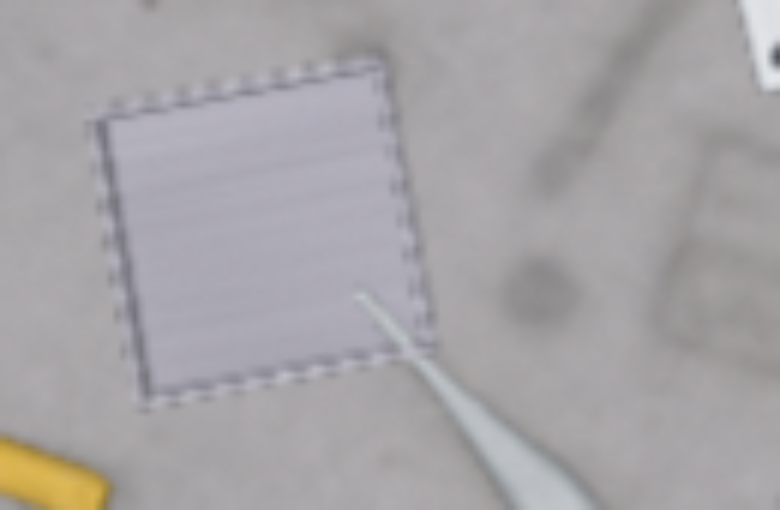

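Emit:
apply_moves(rows=[{"fingers": 60,"dx": -0.6,"dy": -0.44,"dz": 0.0,"yaw": 0.18},{"fingers": 60,"dx": -0.6,"dy": -0.44,"dz": 0.0,"yaw": 0.18},{"fingers": 60,"dx": -0.6,"dy": -0.44,"dz": 0.0,"yaw": 0.18},{"fingers": 60,"dx": -0.6,"dy": -0.44,"dz": 0.0,"yaw": 0.18},{"fingers": 60,"dx": -0.6,"dy": -0.44,"dz": 0.0,"yaw": 0.18},{"fingers": 60,"dx": -0.6,"dy": -0.44,"dz": 0.0,"yaw": 0.18},{"fingers": 60,"dx": -0.6,"dy": -0.44,"dz": 0.0,"yaw": 0.18},{"fingers": 60,"dx": -0.6,"dy": -0.44,"dz": 0.0,"yaw": 0.18},{"fingers": 60,"dx": -0.6,"dy": -0.44,"dz": 0.0,"yaw": 0.18},{"fingers": 60,"dx": -0.6,"dy": -0.44,"dz": 0.0,"yaw": 0.18}], force=80)

```text
time_s: 1.18
position: [0.3338, 0.3846, 0.2425]
ee_rot: [3.141, -0.0, 2.351]
force: [-0.7, 0.0, -0.3]
opening: 0.0509
grasp_force: 0.0
```

```bash
cat >> h.py <<'E'
def rel(T,yaw=None):
    """normalised row numbers to bring TCP to T (world) with yaw"""
    s=sensors.state(); R=Ro.from_euler('xyz',s["ee_rot"]).as_matrix()
    d=R.T@(np.array(T)-s["position"])/.4
    y=0 if yaw is None else -((yaw-s["ee_rot"][2]+np.pi)%(2*np.pi)-np.pi)/np.pi
    print('pos',s["position"].round(4),'rot',s["ee_rot"].round(3),'F',s["force"].round(2),'t',round(s["time_s"],2),'-> d',d.round(4),'yaw',round(y,4))
E
python3 -c "
from h import *
rel([.5452,.1438,.19],1.829)"
```

```text
pos [0.3338 0.3846 0.2425] rot [ 3.141 -0.     2.351] F [-0.71  0.03 -0.31] t 1.18 -> d [-0.7997 -0.0477  0.1307] yaw 0.166
```

Emit:
apply_moves(rows=[{"fingers": 60,"dx": -0.8,"dy": -0.048,"dz": 0.13,"yaw": 0.166},{"fingers": 60,"dx": -0.8,"dy": -0.048,"dz": 0.13,"yaw": 0.166},{"fingers": 60,"dx": -0.8,"dy": -0.048,"dz": 0.13,"yaw": 0.166},{"fingers": 60,"dx": -0.8,"dy": -0.048,"dz": 0.13,"yaw": 0.166},{"fingers": 60,"dx": -0.8,"dy": -0.048,"dz": 0.13,"yaw": 0.166},{"fingers": 60,"dx": -0.8,"dy": -0.048,"dz": 0.13,"yaw": 0.166},{"fingers": 60,"dx": -0.8,"dy": -0.048,"dz": 0.13,"yaw": 0.166},{"fingers": 60,"dx": -0.8,"dy": -0.048,"dz": 0.13,"yaw": 0.166},{"fingers": 60,"dx": -0.8,"dy": -0.048,"dz": 0.13,"yaw": 0.166},{"fingers": 60,"dx": -0.8,"dy": -0.048,"dz": 0.13,"yaw": 0.166}])

```text
time_s: 2.02
position: [0.5458, 0.1443, 0.1896]
ee_rot: [-3.141, -0.0, 1.83]
force: [-1.0, -0.0, 0.3]
opening: 0.0514
grasp_force: 0.0
```

```bash
cat >> h.py <<'E'
def wcam(f=None):
    s=sensors.state(); c=dict(snap("wrist",f)); T=np.eye(4);T[:3,:3]=Ro.from_euler('xyz',s["ee_rot"]).as_matrix();T[:3,3]=s["position"]
    W=T@np.array(c["hand_eye"]); c["position"]=W[:3,3]; c["attitude"]=Ro.from_matrix(W[:3,:3]).as_euler('xyz'); return c
E
python3 -c "
from h import *
c=wcam('w1.png')
rel([.5452,.1438,.072],1.829)
for n,P in dict(L=(.5452,.1438,.0985),M=(.5585,.0935,.097),R=(.5718,.0432,.0925)).items(): print(n,proj(c,P).round(1))"
```

```text
pos [0.5451 0.145  0.1898] rot [-3.141e+00 -1.000e-03  1.831e+00] F [-0.09  0.46  0.06] t 2.07 -> d [-0.0032 -0.0003  0.2946] yaw 0.0006
L [280.2 217.8]
M [280.3 282.7]
R [280.3 336.9]
```

View pics/w1.png

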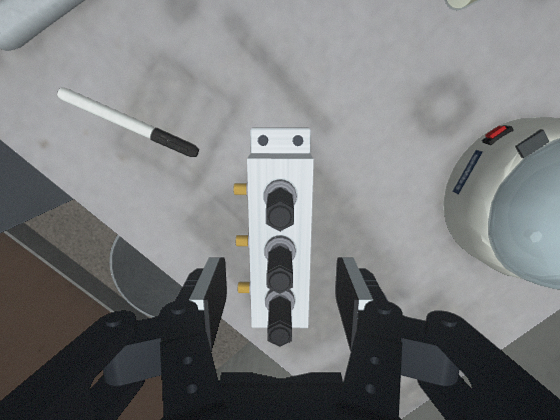

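The wrist view shows the three plug tops at (280,217), (280,278) and (280,333). My predictions were within 5 px, so I'll descend on the left plug.

Emit:
apply_moves(rows=[{"fingers": 60,"dx": -0.003,"dy": 0,"dz": 0.1},{"fingers": 60,"dx": -0.003,"dy": 0,"dz": 0.18},{"fingers": 60,"dx": -0.003,"dy": 0,"dz": 0.25},{"fingers": 60,"dx": -0.003,"dy": 0,"dz": 0.28},{"fingers": 60,"dx": -0.003,"dy": 0,"dz": 0.295},{"fingers": 60,"dx": -0.003,"dy": 0,"dz": 0.295},{"fingers": 60,"dx": -0.003,"dy": 0,"dz": 0.295},{"fingers": 60,"dx": -0.003,"dy": 0,"dz": 0.295}])

```text
validation failed for argument at $.ro...
```

Emit:
apply_moves(rows=[{"fingers": 0,"dx": 0},{"fingers": 0,"dx": 0},{"fingers": 0,"dx": 0},{"fingers": 0,"dx": 0},{"fingers": 0,"dx": 0},{"fingers": 0,"dx": 0},{"fingers": 0,"dx": 0},{"fingers": 0,"dx": 0},{"fingers": 0,"dx": 0},{"fingers": 0,"dx": 0}])

```text
validation failed for argument at $.ro...
```

All five keys are required in each row.

Emit:
apply_moves(rows=[{"fingers": 60,"dx": -0.003,"dy": 0,"dz": 0.1,"yaw": 0},{"fingers": 60,"dx": -0.003,"dy": 0,"dz": 0.18,"yaw": 0},{"fingers": 60,"dx": -0.003,"dy": 0,"dz": 0.25,"yaw": 0},{"fingers": 60,"dx": -0.003,"dy": 0,"dz": 0.28,"yaw": 0},{"fingers": 60,"dx": -0.003,"dy": 0,"dz": 0.295,"yaw": 0},{"fingers": 60,"dx": -0.003,"dy": 0,"dz": 0.295,"yaw": 0},{"fingers": 60,"dx": -0.003,"dy": 0,"dz": 0.295,"yaw": 0},{"fingers": 60,"dx": -0.003,"dy": 0,"dz": 0.295,"yaw": 0}])

```text
time_s: 2.73
position: [0.5468, 0.1434, 0.0739]
ee_rot: [3.139, -0.0, 1.831]
force: [0.4, -0.7, -0.1]
opening: 0.0511
grasp_force: 0.0
```

Emit:
apply_moves(rows=[{"fingers": 0,"dx": 0,"dy": 0,"dz": 0,"yaw": 0},{"fingers": 0,"dx": 0,"dy": 0,"dz": 0,"yaw": 0},{"fingers": 0,"dx": 0,"dy": 0,"dz": 0,"yaw": 0},{"fingers": 0,"dx": 0,"dy": 0,"dz": 0,"yaw": 0},{"fingers": 0,"dx": 0,"dy": 0,"dz": 0,"yaw": 0},{"fingers": 0,"dx": 0,"dy": 0,"dz": 0,"yaw": 0},{"fingers": 0,"dx": 0,"dy": 0,"dz": 0,"yaw": 0},{"fingers": 0,"dx": 0,"dy": 0,"dz": 0,"yaw": 0},{"fingers": 0,"dx": 0,"dy": 0,"dz": 0,"yaw": 0},{"fingers": 0,"dx": 0,"dy": 0,"dz": 0,"yaw": 0}])

```text
time_s: 3.57
position: [0.5458, 0.1426, 0.0732]
ee_rot: [3.141, -0.0, 1.83]
force: [-2.0, -0.6, 7.6]
opening: 0.0188
grasp_force: 77.8
```

Emit:
apply_moves(rows=[{"fingers": 0,"dx": 0,"dy": 0,"dz": -0.0025,"yaw": 0},{"fingers": 0,"dx": 0,"dy": 0,"dz": -0.004,"yaw": 0},{"fingers": 0,"dx": 0,"dy": 0,"dz": -0.004,"yaw": 0},{"fingers": 0,"dx": 0,"dy": 0,"dz": -0.004,"yaw": 0}])

```text
time_s: 3.9
position: [0.5456, 0.1426, 0.0735]
ee_rot: [-3.141, 0.0, 1.831]
force: [1.9, -0.1, -9.4]
opening: 0.0189
grasp_force: 78.7
```

Emit:
apply_moves(rows=[{"fingers": 0,"dx": 0,"dy": 0,"dz": -0.0025,"yaw": 0},{"fingers": 0,"dx": 0,"dy": 0,"dz": -0.0025,"yaw": 0},{"fingers": 0,"dx": 0,"dy": 0,"dz": -0.0025,"yaw": 0}])

```text
time_s: 4.15
position: [0.5456, 0.1426, 0.0746]
ee_rot: [-3.141, 0.0, 1.831]
force: [2.9, 0.7, -12.2]
opening: 0.019
grasp_force: 78.4
```

Emit:
apply_moves(rows=[{"fingers": 0,"dx": 0,"dy": 0,"dz": -0.0025,"yaw": 0},{"fingers": 0,"dx": 0,"dy": 0,"dz": -0.0025,"yaw": 0},{"fingers": 0,"dx": 0,"dy": 0,"dz": -0.0025,"yaw": 0}])

```text
time_s: 4.4
position: [0.5457, 0.1427, 0.0758]
ee_rot: [-3.141, 0.0, 1.831]
force: [2.3, -0.6, -12.0]
opening: 0.0187
grasp_force: 78.5
```

Emit:
apply_moves(rows=[{"fingers": 0,"dx": 0,"dy": 0,"dz": -0.0025,"yaw": 0},{"fingers": 0,"dx": 0,"dy": 0,"dz": -0.0025,"yaw": 0},{"fingers": 0,"dx": 0,"dy": 0,"dz": -0.0025,"yaw": 0}])

```text
time_s: 4.65
position: [0.5456, 0.1427, 0.0767]
ee_rot: [-3.141, 0.0, 1.831]
force: [4.8, -0.7, -17.0]
opening: 0.0186
grasp_force: 78.7
```

Emit:
apply_moves(rows=[{"fingers": 0,"dx": 0,"dy": 0,"dz": -0.002,"yaw": 0},{"fingers": 0,"dx": 0,"dy": 0,"dz": -0.002,"yaw": 0},{"fingers": 0,"dx": 0,"dy": 0,"dz": -0.002,"yaw": 0}])

```text
time_s: 4.9
position: [0.5456, 0.1426, 0.0774]
ee_rot: [-3.141, 0.0, 1.831]
force: [3.0, -0.0, -21.6]
opening: 0.0187
grasp_force: 78.7
```

Emit:
apply_moves(rows=[{"fingers": 0,"dx": 0,"dy": 0,"dz": 0.003,"yaw": 0},{"fingers": 0,"dx": 0,"dy": 0,"dz": 0.003,"yaw": 0},{"fingers": 0,"dx": 0,"dy": 0,"dz": 0.003,"yaw": 0}])

```text
time_s: 5.15
position: [0.5458, 0.1427, 0.0773]
ee_rot: [3.141, 0.0, 1.831]
force: [-1.0, -0.7, -2.1]
opening: 0.0187
grasp_force: 80.9
```

Emit:
apply_moves(rows=[{"fingers": 60,"dx": 0,"dy": 0,"dz": 0,"yaw": 0},{"fingers": 60,"dx": 0,"dy": 0,"dz": 0,"yaw": 0},{"fingers": 60,"dx": 0,"dy": 0,"dz": 0,"yaw": 0},{"fingers": 60,"dx": 0,"dy": 0,"dz": 0,"yaw": 0},{"fingers": 60,"dx": 0,"dy": 0,"dz": 0,"yaw": 0},{"fingers": 60,"dx": 0,"dy": 0,"dz": 0,"yaw": 0},{"fingers": 60,"dx": 0,"dy": 0,"dz": 0,"yaw": 0},{"fingers": 60,"dx": 0,"dy": 0,"dz": 0,"yaw": 0}])

```text
time_s: 5.82
position: [0.5458, 0.1427, 0.0765]
ee_rot: [-3.142, -0.0, 1.831]
force: [0.5, -0.4, -0.2]
opening: 0.0511
grasp_force: 0.0
```

```bash
python3 -c "
from h import *
rel([.5588,.0930,.071],1.829)"
```

```text
pos [0.5458 0.1427 0.0765] rot [-3.142 -0.     1.831] F [ 0.5  -0.43 -0.24] t 5.82 -> d [-0.1285 -0.0005  0.0137] yaw 0.0006
```

Emit:
apply_moves(rows=[{"fingers": 60,"dx": -0.06,"dy": 0,"dz": 0,"yaw": 0},{"fingers": 60,"dx": -0.1,"dy": 0,"dz": 0,"yaw": 0},{"fingers": 60,"dx": -0.129,"dy": 0,"dz": 0.006,"yaw": 0},{"fingers": 60,"dx": -0.129,"dy": 0,"dz": 0.013,"yaw": 0},{"fingers": 60,"dx": -0.129,"dy": 0,"dz": 0.013,"yaw": 0},{"fingers": 60,"dx": -0.129,"dy": 0,"dz": 0.013,"yaw": 0},{"fingers": 60,"dx": -0.129,"dy": 0,"dz": 0.013,"yaw": 0}])

```text
time_s: 6.4
position: [0.5587, 0.0934, 0.0711]
ee_rot: [-3.141, -0.0, 1.831]
force: [0.2, 0.3, 0.5]
opening: 0.0512
grasp_force: 0.0
```

Emit:
apply_moves(rows=[{"fingers": 0,"dx": 0,"dy": 0,"dz": 0,"yaw": 0},{"fingers": 0,"dx": 0,"dy": 0,"dz": 0,"yaw": 0},{"fingers": 0,"dx": 0,"dy": 0,"dz": 0,"yaw": 0},{"fingers": 0,"dx": 0,"dy": 0,"dz": 0,"yaw": 0},{"fingers": 0,"dx": 0,"dy": 0,"dz": 0,"yaw": 0},{"fingers": 0,"dx": 0,"dy": 0,"dz": 0,"yaw": 0},{"fingers": 0,"dx": 0,"dy": 0,"dz": 0,"yaw": 0},{"fingers": 0,"dx": 0,"dy": 0,"dz": 0,"yaw": 0},{"fingers": 0,"dx": 0,"dy": 0,"dz": 0,"yaw": 0},{"fingers": 0,"dx": 0,"dy": 0,"dz": 0,"yaw": 0}])

```text
time_s: 7.23
position: [0.5587, 0.093, 0.0714]
ee_rot: [-3.141, -0.0, 1.831]
force: [-4.8, 2.6, 5.0]
opening: 0.0187
grasp_force: 78.4
```

Emit:
apply_moves(rows=[{"fingers": 0,"dx": 0,"dy": 0,"dz": -0.0025,"yaw": 0},{"fingers": 0,"dx": 0,"dy": 0,"dz": -0.004,"yaw": 0},{"fingers": 0,"dx": 0,"dy": 0,"dz": -0.004,"yaw": 0},{"fingers": 0,"dx": 0,"dy": 0,"dz": -0.004,"yaw": 0}])

```text
time_s: 7.57
position: [0.5586, 0.0929, 0.0723]
ee_rot: [-3.141, -0.0, 1.831]
force: [-0.8, 3.6, -10.1]
opening: 0.0189
grasp_force: 78.3
```

Emit:
apply_moves(rows=[{"fingers": 0,"dx": 0,"dy": 0,"dz": -0.0025,"yaw": 0},{"fingers": 0,"dx": 0,"dy": 0,"dz": -0.0025,"yaw": 0},{"fingers": 0,"dx": 0,"dy": 0,"dz": -0.0025,"yaw": 0}])

```text
time_s: 7.82
position: [0.5587, 0.0929, 0.0737]
ee_rot: [-3.141, -0.0, 1.831]
force: [-1.2, 5.3, -8.7]
opening: 0.0185
grasp_force: 78.3
```

Emit:
apply_moves(rows=[{"fingers": 0,"dx": 0,"dy": 0,"dz": -0.0025,"yaw": 0},{"fingers": 0,"dx": 0,"dy": 0,"dz": -0.0025,"yaw": 0},{"fingers": 0,"dx": 0,"dy": 0,"dz": -0.0025,"yaw": 0}])

```text
time_s: 8.07
position: [0.5587, 0.0929, 0.0749]
ee_rot: [-3.141, -0.0, 1.831]
force: [-2.3, 5.4, -7.6]
opening: 0.0186
grasp_force: 78.4
```

Emit:
apply_moves(rows=[{"fingers": 0,"dx": 0,"dy": 0,"dz": -0.0025,"yaw": 0},{"fingers": 0,"dx": 0,"dy": 0,"dz": -0.0025,"yaw": 0},{"fingers": 0,"dx": 0,"dy": 0,"dz": -0.0025,"yaw": 0}])

```text
time_s: 8.32
position: [0.5587, 0.0929, 0.0758]
ee_rot: [-3.141, -0.0, 1.831]
force: [-1.0, 4.6, -10.2]
opening: 0.0185
grasp_force: 79.1
```

Emit:
apply_moves(rows=[{"fingers": 0,"dx": 0,"dy": 0,"dz": -0.0025,"yaw": 0},{"fingers": 0,"dx": 0,"dy": 0,"dz": -0.0025,"yaw": 0},{"fingers": 0,"dx": 0,"dy": 0,"dz": -0.0025,"yaw": 0}])

```text
time_s: 8.57
position: [0.5586, 0.0929, 0.0764]
ee_rot: [-3.141, -0.0, 1.831]
force: [0.2, 5.3, -14.3]
opening: 0.0192
grasp_force: 79.0
```

Emit:
apply_moves(rows=[{"fingers": 0,"dx": 0,"dy": 0,"dz": -0.002,"yaw": 0},{"fingers": 0,"dx": 0,"dy": 0,"dz": -0.002,"yaw": 0},{"fingers": 0,"dx": 0,"dy": 0,"dz": -0.002,"yaw": 0}])

```text
time_s: 8.82
position: [0.5586, 0.0929, 0.0769]
ee_rot: [-3.141, -0.0, 1.831]
force: [1.0, 6.1, -18.8]
opening: 0.0187
grasp_force: 79.0
```

Emit:
apply_moves(rows=[{"fingers": 0,"dx": 0,"dy": 0,"dz": -0.001,"yaw": 0},{"fingers": 0,"dx": 0,"dy": 0,"dz": -0.001,"yaw": 0},{"fingers": 0,"dx": 0,"dy": 0,"dz": -0.001,"yaw": 0}])

```text
time_s: 9.07
position: [0.5586, 0.0929, 0.0771]
ee_rot: [-3.141, -0.0, 1.831]
force: [2.0, 5.7, -19.8]
opening: 0.0188
grasp_force: 78.9
```

Emit:
apply_moves(rows=[{"fingers": 0,"dx": 0,"dy": 0,"dz": 0.003,"yaw": 0},{"fingers": 0,"dx": 0,"dy": 0,"dz": 0.003,"yaw": 0},{"fingers": 0,"dx": 0,"dy": 0,"dz": 0.003,"yaw": 0}])

```text
time_s: 9.32
position: [0.5587, 0.0929, 0.077]
ee_rot: [-3.141, -0.0, 1.831]
force: [-2.4, 4.3, -7.6]
opening: 0.0187
grasp_force: 80.7
```

Emit:
apply_moves(rows=[{"fingers": 60,"dx": 0,"dy": 0,"dz": 0,"yaw": 0},{"fingers": 60,"dx": 0,"dy": 0,"dz": 0,"yaw": 0},{"fingers": 60,"dx": 0,"dy": 0,"dz": 0,"yaw": 0},{"fingers": 60,"dx": 0,"dy": 0,"dz": 0,"yaw": 0},{"fingers": 60,"dx": 0,"dy": 0,"dz": 0,"yaw": 0},{"fingers": 60,"dx": 0,"dy": 0,"dz": 0,"yaw": 0},{"fingers": 60,"dx": 0,"dy": 0,"dz": 0,"yaw": 0},{"fingers": 60,"dx": 0,"dy": 0,"dz": 0,"yaw": 0}])

```text
time_s: 9.98
position: [0.5591, 0.0928, 0.0769]
ee_rot: [3.141, 0.0, 1.831]
force: [-0.4, -0.6, -0.6]
opening: 0.0515
grasp_force: 0.0
```

```bash
python3 -c "
from h import *
rel([.5718,.0430,.068],1.829)"
```

```text
pos [0.5591 0.0928 0.0769] rot [3.141 0.    1.831] F [-0.43 -0.63 -0.57] t 9.98 -> d [-0.1285 -0.0012  0.0223] yaw 0.0006
```

Emit:
apply_moves(rows=[{"fingers": 60,"dx": -0.06,"dy": 0,"dz": 0,"yaw": 0},{"fingers": 60,"dx": -0.1,"dy": 0,"dz": 0,"yaw": 0},{"fingers": 60,"dx": -0.129,"dy": -0.001,"dz": 0.01,"yaw": 0},{"fingers": 60,"dx": -0.129,"dy": -0.001,"dz": 0.022,"yaw": 0},{"fingers": 60,"dx": -0.129,"dy": -0.001,"dz": 0.022,"yaw": 0},{"fingers": 60,"dx": -0.129,"dy": -0.001,"dz": 0.022,"yaw": 0},{"fingers": 60,"dx": -0.129,"dy": -0.001,"dz": 0.022,"yaw": 0}])

```text
time_s: 10.57
position: [0.5715, 0.0435, 0.0678]
ee_rot: [-3.141, -0.0, 1.831]
force: [0.6, -0.0, -0.2]
opening: 0.0511
grasp_force: 0.0
```

Emit:
apply_moves(rows=[{"fingers": 0,"dx": 0,"dy": 0,"dz": 0,"yaw": 0},{"fingers": 0,"dx": 0,"dy": 0,"dz": 0,"yaw": 0},{"fingers": 0,"dx": 0,"dy": 0,"dz": 0,"yaw": 0},{"fingers": 0,"dx": 0,"dy": 0,"dz": 0,"yaw": 0},{"fingers": 0,"dx": 0,"dy": 0,"dz": 0,"yaw": 0},{"fingers": 0,"dx": 0,"dy": 0,"dz": 0,"yaw": 0},{"fingers": 0,"dx": 0,"dy": 0,"dz": 0,"yaw": 0},{"fingers": 0,"dx": 0,"dy": 0,"dz": 0,"yaw": 0},{"fingers": 0,"dx": 0,"dy": 0,"dz": 0,"yaw": 0},{"fingers": 0,"dx": 0,"dy": 0,"dz": 0,"yaw": 0}])

```text
time_s: 11.4
position: [0.5721, 0.0431, 0.0683]
ee_rot: [3.141, -0.0, 1.831]
force: [-1.1, 2.4, 5.6]
opening: 0.0191
grasp_force: 78.2
```

Emit:
apply_moves(rows=[{"fingers": 0,"dx": 0,"dy": 0,"dz": -0.0025,"yaw": 0},{"fingers": 0,"dx": 0,"dy": 0,"dz": -0.004,"yaw": 0},{"fingers": 0,"dx": 0,"dy": 0,"dz": -0.006,"yaw": 0},{"fingers": 0,"dx": 0,"dy": 0,"dz": -0.006,"yaw": 0}])

```text
time_s: 11.73
position: [0.5717, 0.0427, 0.0704]
ee_rot: [-3.141, 0.0, 1.831]
force: [-0.3, 0.5, -0.9]
opening: 0.0192
grasp_force: 78.0
```

Emit:
apply_moves(rows=[{"fingers": 0,"dx": 0,"dy": 0,"dz": -0.03,"yaw": 0},{"fingers": 0,"dx": 0,"dy": 0,"dz": -0.08,"yaw": 0},{"fingers": 0,"dx": 0,"dy": 0,"dz": -0.15,"yaw": 0},{"fingers": 0,"dx": 0,"dy": 0,"dz": -0.22,"yaw": 0},{"fingers": 0,"dx": 0,"dy": 0,"dz": -0.3,"yaw": 0},{"fingers": 0,"dx": 0,"dy": 0,"dz": -0.3,"yaw": 0},{"fingers": 0,"dx": 0,"dy": 0,"dz": -0.3,"yaw": 0}])

```text
time_s: 12.32
position: [0.5732, 0.0429, 0.1932]
ee_rot: [3.137, 0.001, 1.831]
force: [-0.5, 0.4, -1.1]
opening: 0.0186
grasp_force: 78.7
```

Run:
```python
from h import *
b=snap("top","t2.png")
cr=[(95,120),(380,60),(435,345),(145,400)]
P=[plane(b,(x/6+180,y/6+215),.022) for x,y in cr]
print(np.round(P,4)[:,:2],np.mean(P,0).round(4),[round(np.linalg.norm(P[i]-P[i-1]),4) for i in range(4)])
print('tool tip obj',plane(b,(355/6+180,292/6+215),.03).round(4))
rel(np.mean(P,0)*[1,1,0]+[.01,.008,.19],1.829)
a=snap("scene")
cv2.imwrite('pics/s2.png',np.vstack([cv2.resize(a["pixels"][130:300,150:420],(800,504))]))
```

```text
[[0.4861 0.4456]
 [0.5116 0.3379]
 [0.4041 0.3137]
 [0.3811 0.4224]] [0.4457 0.3799 0.022 ] [np.float64(0.1075), np.float64(0.1106), np.float64(0.1102), np.float64(0.1111)]
tool tip obj [0.4237 0.344  0.03  ]
pos [0.572  0.0428 0.1915] rot [3.14  0.    1.831] F [ 0.1   0.29 -0.46] t 12.37 -> d [ 0.9085 -0.0593  0.0032] yaw 0.0006
```

View pics/s2.png

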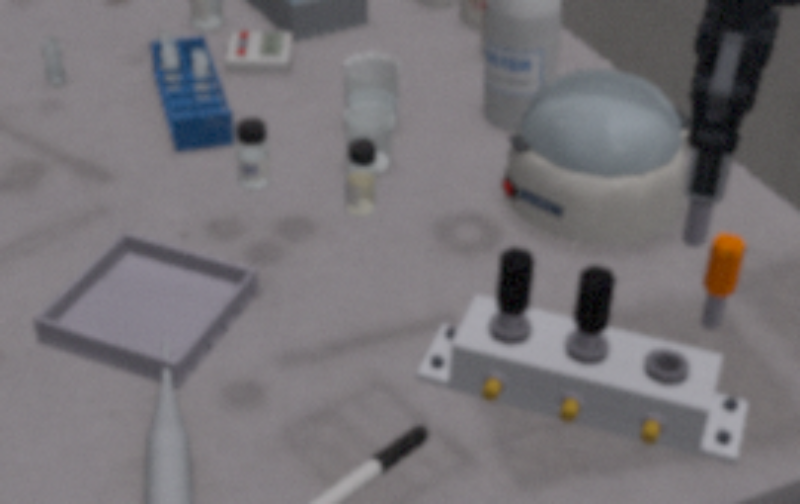

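The scene view shows the right port empty at (667,362) in the crop, with the plug hanging in the gripper. The other two plugs still stand in their ports, and the tray is clear.

Emit:
apply_moves(rows=[{"fingers": 0,"dx": 0.06,"dy": -0.004,"dz": 0,"yaw": 0},{"fingers": 0,"dx": 0.15,"dy": -0.01,"dz": 0,"yaw": 0},{"fingers": 0,"dx": 0.25,"dy": -0.016,"dz": 0,"yaw": 0},{"fingers": 0,"dx": 0.35,"dy": -0.022,"dz": 0,"yaw": 0},{"fingers": 0,"dx": 0.45,"dy": -0.03,"dz": 0,"yaw": 0},{"fingers": 0,"dx": 0.55,"dy": -0.036,"dz": 0,"yaw": 0},{"fingers": 0,"dx": 0.65,"dy": -0.042,"dz": 0,"yaw": 0},{"fingers": 0,"dx": 0.75,"dy": -0.05,"dz": 0,"yaw": 0},{"fingers": 0,"dx": 0.85,"dy": -0.056,"dz": 0,"yaw": 0},{"fingers": 0,"dx": 0.908,"dy": -0.059,"dz": 0,"yaw": 0}])

```text
time_s: 13.25
position: [0.4534, 0.3906, 0.1889]
ee_rot: [-3.139, 0.0, 1.832]
force: [0.5, 0.4, 0.2]
opening: 0.0188
grasp_force: 78.7
```

Emit:
apply_moves(rows=[{"fingers": 0,"dx": 0,"dy": 0,"dz": 0,"yaw": 0},{"fingers": 0,"dx": 0,"dy": 0,"dz": 0.06,"yaw": 0},{"fingers": 0,"dx": 0,"dy": 0,"dz": 0.13,"yaw": 0},{"fingers": 0,"dx": 0,"dy": 0,"dz": 0.2,"yaw": 0},{"fingers": 0,"dx": 0,"dy": 0,"dz": 0.26,"yaw": 0},{"fingers": 0,"dx": 0,"dy": 0,"dz": 0.3,"yaw": 0},{"fingers": 0,"dx": 0,"dy": 0,"dz": 0.315,"yaw": 0},{"fingers": 0,"dx": 0,"dy": 0,"dz": 0.315,"yaw": 0},{"fingers": 0,"dx": 0,"dy": 0,"dz": 0.315,"yaw": 0}])

```text
time_s: 14.0
position: [0.4557, 0.3873, 0.0643]
ee_rot: [-3.141, 0.001, 1.83]
force: [-0.2, 0.2, -0.5]
opening: 0.0191
grasp_force: 78.7
```

Emit:
apply_moves(rows=[{"fingers": 0,"dx": 0,"dy": 0,"dz": 0.006,"yaw": 0},{"fingers": 0,"dx": 0,"dy": 0,"dz": 0.012,"yaw": 0},{"fingers": 0,"dx": 0,"dy": 0,"dz": 0.016,"yaw": 0},{"fingers": 0,"dx": 0,"dy": 0,"dz": 0.016,"yaw": 0},{"fingers": 0,"dx": 0,"dy": 0,"dz": 0.016,"yaw": 0}])

```text
time_s: 14.42
position: [0.4558, 0.3879, 0.0584]
ee_rot: [3.141, -0.0, 1.831]
force: [0.2, 0.4, -1.5]
opening: 0.0184
grasp_force: 78.7
```

Emit:
apply_moves(rows=[{"fingers": 0,"dx": 0,"dy": 0,"dz": 0.004,"yaw": 0},{"fingers": 0,"dx": 0,"dy": 0,"dz": 0.004,"yaw": 0},{"fingers": 0,"dx": 0,"dy": 0,"dz": 0.004,"yaw": 0}])

```text
time_s: 14.67
position: [0.4557, 0.3878, 0.0565]
ee_rot: [-3.142, 0.0, 1.831]
force: [0.5, -0.4, -0.8]
opening: 0.0188
grasp_force: 78.7
```

Emit:
apply_moves(rows=[{"fingers": 0,"dx": 0,"dy": 0,"dz": 0.004,"yaw": 0},{"fingers": 0,"dx": 0,"dy": 0,"dz": 0.004,"yaw": 0},{"fingers": 0,"dx": 0,"dy": 0,"dz": 0.004,"yaw": 0}])

```text
time_s: 14.92
position: [0.4556, 0.3878, 0.0548]
ee_rot: [-3.141, 0.0, 1.831]
force: [0.2, -0.2, 1.0]
opening: 0.019
grasp_force: 78.7
```

Emit:
apply_moves(rows=[{"fingers": 0,"dx": 0,"dy": 0,"dz": 0.002,"yaw": 0},{"fingers": 0,"dx": 0,"dy": 0,"dz": 0.002,"yaw": 0},{"fingers": 0,"dx": 0,"dy": 0,"dz": 0.002,"yaw": 0}])

```text
time_s: 15.17
position: [0.4558, 0.3879, 0.0546]
ee_rot: [3.141, -0.0, 1.831]
force: [0.2, -0.5, 5.8]
opening: 0.0187
grasp_force: 79.6
```

It is standing on the tray floor, so I'll release gently.

Emit:
apply_moves(rows=[{"fingers": 0,"dx": 0,"dy": 0,"dz": 0,"yaw": 0},{"fingers": 0,"dx": 0,"dy": 0,"dz": 0,"yaw": 0},{"fingers": 28,"dx": 0,"dy": 0,"dz": 0,"yaw": 0},{"fingers": 34,"dx": 0,"dy": 0,"dz": 0,"yaw": 0},{"fingers": 42,"dx": 0,"dy": 0,"dz": 0,"yaw": 0},{"fingers": 50,"dx": 0,"dy": 0,"dz": 0,"yaw": 0},{"fingers": 60,"dx": 0,"dy": 0,"dz": 0,"yaw": 0},{"fingers": 60,"dx": 0,"dy": 0,"dz": 0,"yaw": 0},{"fingers": 60,"dx": 0,"dy": 0,"dz": 0,"yaw": 0},{"fingers": 60,"dx": 0,"dy": 0,"dz": 0,"yaw": 0}], force=20)

```text
time_s: 16.0
position: [0.4557, 0.3878, 0.0541]
ee_rot: [-3.142, -0.0, 1.831]
force: [0.1, 0.2, 0.4]
opening: 0.0512
grasp_force: 0.0
```

Emit:
apply_moves(rows=[{"fingers": 60,"dx": 0,"dy": 0,"dz": -0.05,"yaw": 0},{"fingers": 60,"dx": 0,"dy": 0,"dz": -0.12,"yaw": 0},{"fingers": 60,"dx": 0,"dy": 0,"dz": -0.2,"yaw": 0},{"fingers": 60,"dx": 0,"dy": 0,"dz": -0.3,"yaw": 0},{"fingers": 60,"dx": 0,"dy": 0,"dz": -0.4,"yaw": 0},{"fingers": 60,"dx": 0,"dy": 0,"dz": -0.4,"yaw": 0},{"fingers": 60,"dx": 0,"dy": 0,"dz": -0.4,"yaw": 0},{"fingers": 60,"dx": 0,"dy": 0,"dz": -0.4,"yaw": 0}])

```text
time_s: 16.67
position: [0.4555, 0.3876, 0.2139]
ee_rot: [-3.142, 0.0, 1.831]
force: [-0.2, -0.1, -0.6]
opening: 0.0511
grasp_force: 0.0
```

Run:
```python
from h import *
a=snap("scene")
cv2.imwrite('pics/s3.png',cv2.resize(a["pixels"][130:320,130:420],(800,524)))
```

```text
(no output)
```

View pics/s3.png

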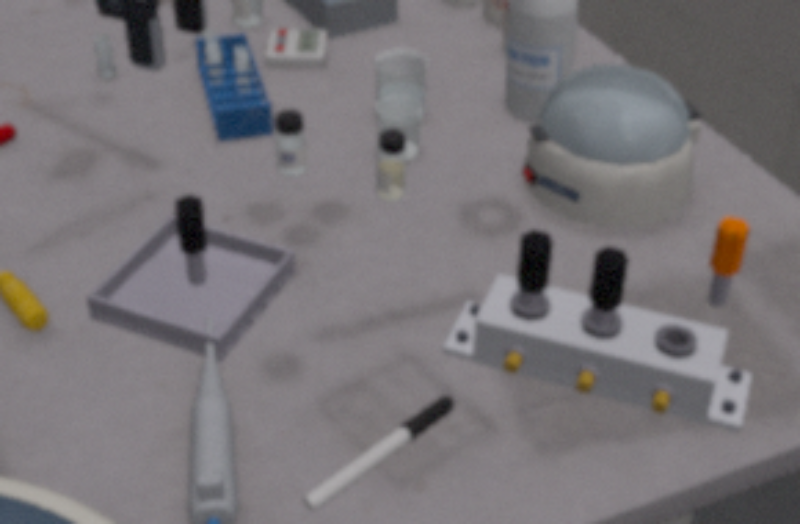

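The plug stands in the tray, with its stem foot at about (197,280) in the crop. The vials, the marker and the orange look-alike have not moved. I'm handing the job in.

```bash
python3 -c "
from h import *
print(r.close_job())"
```

```text
the job is handed in; nothing more can be done
None
```

I handed the job in, with no verdict shown: the left and middle plugs bit and were pulled to about 21.6 N and 19.8 N, the right one came out freely and stands in the tray, and the vials, marker and orange look-alike look unmoved.

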